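# Let two tins down the feed chute

## Task

The cook needs two tins of filling. Work the tin chute by its pedal: press it all the way down so the gate at the other end of the lever lifts and one tin rolls down to the end stop, let the pedal come fully up so the next tin rolls forward to the gate, then press and let up once more for the second tin. Let exactly two tins out; do not touch the tins or the gate, and leave the other things on the bench where they are.

Things in the scene. Friction and masses are not known exactly. Their poses are not given: they have to be found in the camera images.
- chute: fixed steel tin chute: open trough 455 x 98 mm, walls 36 mm, sloping down 10 deg along its -y. Origin on the bench below it; x away from the pedal's side, y uphill, z up. Low end stop y -258 mm, gate y -100, lever's pins y -77 at height 155, high end y +195 (floor 124 mm up). Middle of the tin at the gate: y -66; of tins let out: y -227 (first), -162 (second)
- lever (a joint): angle of the rocking lever on its pins (rad): 0 = at rest, pedal up, gate shut; 0.66 = pedal fully down on its stop. A tin gets under the gate from about 0.6, while a rod of the lever holds back the next tin until the pedal rises. Spring return: about 6 N on the pedal at the start, 10 N at the bottom, a few N more on the way as the rods part the tins
- pedal (a point): centre of the top face of the pedal, a flat plate with a ribbed black rubber tread, 46 mm across by 42 mm along the trough, beside the trough at the lever's uphill end, 110 mm from the trough's middle line. At rest 195 mm above the bench, face tilted 19 deg (uphill edge higher); fully down 130 mm, tilted 19 deg the other way; on the way it shifts up to 8 mm uphill. It moves with the lever
- gate: steel gate plate across the trough, 114 mm wide, 45 mm high, carried on the low end of the lever and lifting with it; origin at the middle of its lower edge rod. At rest the edge is 46 mm above the trough floor; fully open 70 mm
- tin1: the tin waiting at the gate, the first to roll out; round food tin lying on its side, 66 mm diameter, 90 mm long, about 0.32 kg, plain steel with paper band; origin at its middle; it turns as it rolls
- tin2: the second tin of the row; round food tin lying on its side, 66 mm diameter, 90 mm long, about 0.32 kg, plain steel with paper band; origin at its middle; it turns as it rolls
- tin3: the third tin of the row, to stay in the chute; round food tin lying on its side, 66 mm diameter, 90 mm long, about 0.32 kg, plain steel with paper band; origin at its middle; it turns as it rolls
- tin4: the fourth and last tin of the row, to stay in the chute; round food tin lying on its side, 66 mm diameter, 90 mm long, about 0.32 kg, plain steel with paper band; origin at its middle; it turns as it rolls
- spare_tin: bystander: a like tin, 66 mm diameter and 90 mm tall, standing upright on the bench on the pedal side of the chute; origin at the centre of its underside
- bowl: bystander: small steel bowl, 130 mm across the rim and 55 mm high, on the pedal side of the chute; origin at the centre of its underside
- scraper: bystander: dough scraper lying flat on the far side of the chute, steel blade 150 x 100 mm with a wooden grip 22 mm thick along one long edge; origin at the centre of the blade's underside
- brush: bystander: pastry brush with a wooden handle lying on the far side of the chute; origin at the underside of its middle
Things that resemble listed ones, but are neither listed nor needed, are in the scene too. What is shaped like the tin4 but pink is not meant.

How it is judged (in metres and radians):
On the way, in this order (a step that is already met when the one before it is completed fails the run):
1. the first tin has rolled out under the gate while the second is held back (y of tin1 in the frame of chute below -0.14 m and y of tin2 in the frame of chute above -0.085 m), for 0.1 s.
2. the pedal is up again and the second tin has rolled forward to the gate (value of joint lever below 0.06 rad and y of tin2 in the frame of chute between -0.085 and -0.055 m), for 0.1 s.
3. the second tin has rolled out under the gate while the third is held back (y of tin2 in the frame of chute below -0.14 m and y of tin3 in the frame of chute above -0.085 m), for 0.1 s.
At the end, for the whole second after the job is handed in: The first two tins lie at rest in the low part of the trough beyond the gate (middles at chute y -145 to -245 mm), the pedal is up and the gate down (lever within 0.06 rad of rest), and the third tin has rolled forward to the gate and rests behind it with the fourth (y of tin1 in the frame of chute between -0.245 and -0.145 m and z of tin1 in the frame of chute between 0.06 and 0.12 m and linear speed of each of tin1, tin2, tin3 below 0.03 m/s and y of tin2 in the frame of chute between -0.245 and -0.145 m and z of tin2 in the frame of chute between 0.06 and 0.12 m and value of joint lever below 0.06 rad and y of tin3 in the frame of chute between -0.085 and -0.055 m and y of tin4 in the frame of chute above -0.085 m); the robot touches nothing.
It fails at once if the robot touches (over 2 N) a tin of the chute (contact force between any of the fingers, the arm and tin1 above 2 N or contact force between any of the fingers, the arm and tin2 above 2 N or contact force between any of the fingers, the arm and tin3 above 2 N or contact force between any of the fingers, the arm and tin4 above 2 N).
It fails at once if the robot touches (over 2 N) the gate (contact force between any of the fingers, the arm and gate above 2 N).
It fails at once if a tin leaves the trough or is lifted out of it (z of any of tin1, tin2, tin3, tin4 in the frame of chute above 0.185 m or z of any of tin1, tin2, tin3, tin4 in the frame of chute below 0.05 m).
It fails at once if the spare tin, bowl, scraper or brush is shifted by more than 25 mm (distance of any of spare_tin, bowl, scraper, brush from where it was at the start of the episode above 0.025 m).
It also fails if it takes over 45 s, if anything falls off the work surface, if the arm or the gripper's body presses on something with over 40 N, if the wrist force passes 120 N, or if a joint passes its speed limit or range.

## Robot

A 6-joint arm with a two-finger parallel gripper is mounted at the origin on the work surface. World frame = base frame: x ahead of the robot, y to its left, z up, the work surface at z = 0. Lengths are in mm, angles in degrees, forces in N, time in s.
With the tool pointing down it reaches from about 350 to 850 mm from the base axis. Payload 8.1 kg.
Tool frame: the origin (TCP) lies between the finger pads; the fingertips stand 17 mm ahead of it and the grasp point (between the pads) lies 2 mm behind it; z points along the fingers, y is the line along which they close (so a half turn about z gives the same grasp; the last joint's range is limited). The gripper opens to 85 mm and grips with 20 to 120 N. Pads are 22 mm wide; open, the fingers measure 114 mm over their backs; the gripper's body (76 mm by 85 mm) begins 54 mm behind the grasp point. The pads swing forward as they close: fully open they stand 13 mm farther back than shut.
Start: joints at [-81.899, 7.471, 85.268, -0, 87.261, -4.893], TCP at [134.937, -584.635, 248.292] pointing down, gripper open.
Joint ranges: [-169.43, 169.43], [-51.17, 129.36], [1.28, 143.12], [-76.62, 256.62], [0, 156.53], [-152.29, 152.29]. Speed limits (degrees/s): [136.94, 136.94, 159.86, 180, 180, 180].

## Interface

Orientations are given as [roll, pitch, yaw] about the fixed x, y, z axes, in that order (R = Rz(yaw) Ry(pitch) Rx(roll)).
In Python, from bench import sense, snapshot, hand_in, trace, place_of gives the robot as it stands.
- The arm moves only by the shell command python3 -m handwheel 'ROWS' [FORCE]. ROWS is JSON, a list of rows, each a list of 7 numbers: the opening, from -1 (shut) to 1 (fully open), then the shift along the tool's x, y, z in cm, then the turn, a rotation vector about the tool's x, y, z in rad. A call has 1 to 12 rows; each row shifts and turns the commanded pose from where the row before left it, along the tool's axes as they then stand; what a row does not reach is not made up. A row lasts 1/12 s, in which the tool goes at most 41.7 mm and 7.16 degrees, less where a joint would pass 70% of its speed; a pose out of reach is approached as far as the arm can. A call with a gripper value outside its range is refused whole. The fingers move at their own pace and stop on an object; FORCE is the grip in N (left out, the last holds). Time passes only in rows, so rows that do not move let the fingers close. It gives the time, the measured TCP pose, the force, the opening and the grip force at its end, in the units of the state.
- sense(): the state, without advancing time (a new reading comes with each control period).
- snapshot(name): name is "side" or "top"; returns a dict with "image" (420x560x3 uint8, red, green, blue), "intrinsics" (3x3 intrinsics, pixels), "R" (3x3) and "t" (3): a world point X has camera coordinates R X + t. Camera axes: x right, y down, z forward; pixel columns grow to the right and rows downward; lengths in mm; the calibration is good to about 2 mm. A picture is of the moment at which its call begins. There is no depth.
- hand_in(): hands the job in; it is judged then, once.
Trained networks look in a picture, given as the dict that the camera call returned (one of the last four; its "shot" number tells which), for a name from the list of things; names that differ only in an ending like _2 or _b are one class to them, and where a whole thing is asked for, a point or a joint stands for the part that bears it (a point fixed in the world has none). Each returns a list of dicts, best first, with "conf" (0 to 1); they miss things now and then, are a little off and sometimes report something else, mostly with a low value. They report only what shows in the picture. A call takes as long as a camera call. They do not tell look-alikes from the thing itself.
- trace(picture, query): "pixels" (420x560 bool, what is visible of it).
- place_of(picture, query): "location" ([x, y, z] in mm, in world coordinates, good to about 4 mm: a listed point, or the origin of a listed thing).
The state is a dict: "time": time; "joint_pos": joint angles; "qd": joint speeds; "joint_efforts": joint torques, N m; "tool_pos": TCP position; "tcp_rot": TCP orientation; "ft_force": force on the tool from outside, world axes, zero at the start; "wrist_torque": the same for the moment, N m; "finger_gap": finger opening in mm; "grip_force": force on a finger pad.
Only numpy, scipy, OpenCV 4.12 (cv2) and the standard library are available. Lean on these libraries where they do the work, as an engineer would, in place of code of your own. Each camera call takes 0.05 s, during which the arm holds its last target. There are 200 camera calls.

## Working session

There is one attempt and no reset: what is moved stays moved. The work goes in short steps, Python scripts to look and compute and a shell command to move; the robot and the scene stay as the last step left them, time stands still between calls to the robot, and variables do not carry over. Pictures are saved under pics/ and viewed, at most 10 in all, crops included, and the job is handed in when it is done.

```bash
mkdir -p pics
python3 - <<'E'
from bench import *
import cv2,numpy as np
s=sense();print(s['time'],s['tool_pos'],s['tcp_rot'],s['finger_gap'])
for n in('side','top'):
    p=snapshot(n);cv2.imwrite(f'pics/{n}0.png',p['image'][:,:,::-1])
    for q in('pedal','gate','chute','tin1','tin4','spare_tin','bowl'):
        for r in place_of(p,q)[:4]: print(n,q,round(r['conf'],2),np.round(r['location']))
E
```

```text
0.0 [ 134.87495136 -584.12403083  247.22515877] [-1.79894978e+02 -9.61377382e-03  1.29950934e+01] 85.40670992691942
side pedal 0.64 [482. 123. 196.]
side gate 0.59 [532. -30. 121.]
side gate 0.3 [570.  65. 118.]
side tin1 0.96 [851.  46.  31.]
side tin1 0.89 [607. 121. 135.]
side tin1 0.89 [305. 254.  32.]
side tin1 0.86 [575.  66. 125.]
side tin4 0.96 [851.  46.  31.]
side tin4 0.89 [607. 121. 135.]
side tin4 0.89 [305. 254.  32.]
side tin4 0.86 [575.  66. 125.]
side spare_tin 0.58 [310. -51.  -2.]
side bowl 0.55 [507. 339.   1.]
side bowl 0.41 [546.   6. 106.]
top gate 0.87 [532. -24. 115.]
top chute 0.93 [574.  67.  -3.]
top tin1 0.97 [633. 184. 146.]
top tin1 0.83 [854.  44.  34.]
top tin1 0.77 [601. 122. 135.]
top tin1 0.76 [575.  62. 120.]
top tin4 0.97 [633. 184. 146.]
top tin4 0.83 [854.  44.  34.]
top tin4 0.77 [601. 122. 135.]
top tin4 0.76 [575.  62. 120.]
top spare_tin 0.86 [306. -54.  -3.]
top spare_tin 0.65 [600. 120. 135.]
top bowl 0.72 [510. 341.   0.]
top bowl 0.32 [596. 120. 138.]
```

View pics/side0.png

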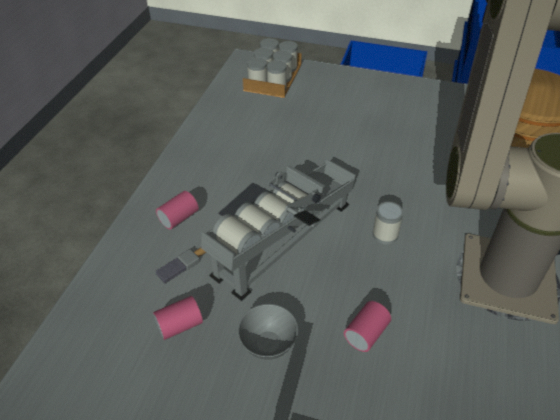

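View pics/top0.png

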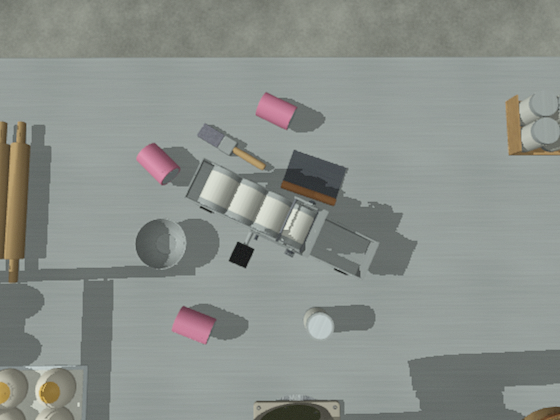

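The side view shows the chute at centre, with the pedal at about (306,218) on its near side, the gate at about (315,180) and the spare tin at (388,222). The top view shows the black pedal at (241,254), gate near (310,228), bowl at (160,243) and spare tin at (319,322). I'll triangulate the pedal next, and shut and turn the gripper.

```bash
python3 -m handwheel '[[-1,0,0,-1,0,0,0.11],[-1,0,0,-1,0,0,0.11],[-1,0,0,-1,0,0,0.11],[-1,0,0,-1,0,0,0.11],[-1,0,0,-1,0,0,0.11],[-1,0,0,0,0,0,0.11],[-1,0,0,0,0,0,0]]' 60
cat > m.py <<'E'
from bench import *
import cv2,numpy as np
def tri(ps,uv):
    P=[p['intrinsics']@np.c_[p['R'],p['t']] for p in map(lambda p:{k:np.array(p[k]) for k in('intrinsics','R','t')},ps)]
    X=cv2.triangulatePoints(P[0],P[1],np.array(uv[0],float).reshape(2,1),np.array(uv[1],float).reshape(2,1))
    return (X[:3]/X[3]).ravel()
E
python3 - <<'E'
from m import *
ps=[snapshot(n) for n in('side','top')];uv=[]
for p in ps:
    g=p['image'].astype(int)
    x0,y0,x1,y1=(288,205,325,230) if p is ps[0] else (222,238,260,272)
    m=np.zeros(g.shape[:2],np.uint8); m[y0:y1,x0:x1]=(g[y0:y1,x0:x1].max(2)<45)
    n,l,st,c=cv2.connectedComponentsWithStats(m);k=1+st[1:,4].argmax();uv.append(c[k]);print(st[k],c[k])
    for r in place_of(p,'pedal'):print(r['conf'],np.round(r['location']))
    for r in trace(p,'pedal')[:2]:
        yy,xx=np.nonzero(r['pixels']);print('trace',r['conf'],xx.mean(),yy.mean(),len(xx))
ped=tri(ps,uv);print('pedal',ped)
s=sense();print(s['time'],s['tool_pos'],s['tcp_rot'])
from scipy.spatial.transform import Rotation as R
d=np.array([ped[0],ped[1],250])-s['tool_pos'];print('tool shift',R.from_euler('xyz',s['tcp_rot'],degrees=True).inv().apply(d))
E
```

```text
time: 1.38
tool_pos: [135.0, -585.1, 299.4]
tcp_rot: [179.9, -0.1, -25.1]
ft_force: [0.9, -0.3, -0.9]
finger_gap: 0.6
grip_force: 0.0
[295 211  24  14 183] [306.75409836 217.2295082 ]
0.46 [756. 162.  -1.]
trace 0.65 301.79969879518075 194.34789156626505 1328
trace 0.62 234.84845890410958 233.5736301369863 1168
[230 242  24  25 355] [241.17746479 254.44225352]
0.67 [481. 124. 195.]
trace 0.69 280.5204678362573 239.7827903091061 1197
pedal [481.90368842 126.12993848 192.97370809]
1.6833 [ 134.90892304 -584.40469113  297.72608359] [-1.79953765e+02  2.81247751e-02 -2.47028801e+01]
tool shift [  18.32224257 -790.48636625   48.35500329]
```

```bash
python3 -m handwheel '[[-1,0.08,-3.3,0,0,0,0],[-1,0.08,-3.3,0,0,0,0],[-1,0.08,-3.3,0,0,0,0],[-1,0.08,-3.3,0,0,0,0],[-1,0.08,-3.3,0,0,0,0],[-1,0.08,-3.3,0,0,0,0],[-1,0.08,-3.3,0,0,0,0],[-1,0.08,-3.3,0,0,0,0],[-1,0.08,-3.3,0,0,0,0],[-1,0.08,-3.3,0,0,0,0],[-1,0.08,-3.3,0,0,0,0],[-1,0.08,-3.3,0,0,0,0]]'; python3 -m handwheel '[[-1,0.08,-3.3,0,0,0,0],[-1,0.08,-3.3,0,0,0,0],[-1,0.08,-3.3,0,0,0,0],[-1,0.08,-3.3,0,0,0,0],[-1,0.08,-3.3,0,0,0,0],[-1,0.08,-3.3,0,0,0,0],[-1,0.08,-3.3,0,0,0,0],[-1,0.08,-3.3,0,0,0,0],[-1,0.08,-3.3,0,0,0,0],[-1,0.08,-3.3,0,0,0,0],[-1,0.08,-2.3,0,0,0,0],[-1,0.08,-1,0,0,0,0]]'
```

```text
time: 2.68
tool_pos: [310.1, -227.7, 298.3]
tcp_rot: [180.0, -0.0, -24.8]
ft_force: [0.7, -0.4, -0.2]
finger_gap: 0.2
grip_force: 0.0
time: 3.68
tool_pos: [471.5, 98.9, 297.8]
tcp_rot: [-180.0, 0.0, -24.6]
ft_force: [0.5, 0.2, -0.6]
finger_gap: -0.0
grip_force: 0.0
```

```bash
python3 -m handwheel '[[-1,-0.05,-1.6,0,0,0,0],[-1,-0.05,-1.5,0,0,0,0],[-1,0,0,2,0,0,0],[-1,0,0,2,0,0,0],[-1,0,0,2,0,0,0],[-1,0,0,1,0,0,0],[-1,0,0,0,0,0,0],[-1,0,0,0,0,0,0]]'
python3 - <<'E'
from m import *
for n in('side','top'):
    p=snapshot(n)
    im=p['image'][140:270,230:390] if n=='side' else p['image'][180:310,180:340]
    cv2.imwrite(f'pics/{n}1.png',cv2.resize(im[:,:,::-1],None,fx=4,fy=4,interpolation=cv2.INTER_CUBIC))
E
```

```text
time: 4.35
tool_pos: [482.8, 124.3, 228.3]
tcp_rot: [180.0, 0.0, -24.8]
ft_force: [-0.2, 0.1, 1.1]
finger_gap: 0.1
grip_force: 0.0
```

View pics/side1.png

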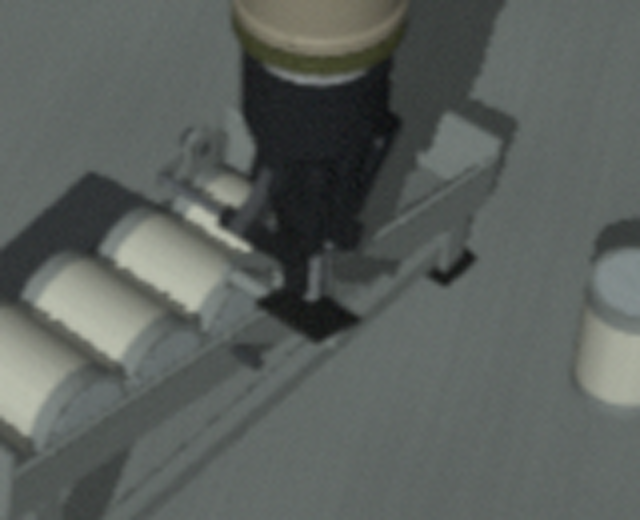

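The crop shows the shut fingertips at about (316,295), just above the black tread centred near (308,313). The fingers are clear of the gate arm, so I'll press.

```bash
python3 -m handwheel '[[-1,0,-0.3,1,0,0,0],[-1,0,0,0.8,0,0,0],[-1,0,0,0.8,0,0,0],[-1,0,0,0.8,0,0,0],[-1,0,0,0.8,0,0,0],[-1,0,0,0.8,0,0,0],[-1,0,0,0.8,0,0,0],[-1,0,0,0.4,0,0,0],[-1,0,0,0.3,0,0,0],[-1,0,0,0.3,0,0,0],[-1,0,0,0,0,0,0]]'
```

```text
time: 5.37
tool_pos: [484.8, 127.8, 160.0]
tcp_rot: [-179.9, -0.1, -24.8]
ft_force: [1.6, 2.3, 4.3]
finger_gap: 0.2
grip_force: 2.3
```

```bash
python3 -m handwheel '[[-1,0,0,0.3,0,0,0],[-1,0,0,0.3,0,0,0],[-1,0,0,0.2,0,0,0],[-1,0,0,0,0,0,0]]'
python3 - <<'E'
from m import *
p=snapshot('side')
cv2.imwrite(f'pics/side2.png',cv2.resize(p['image'][140:270,230:390][:,:,::-1],None,fx=4,fy=4,interpolation=cv2.INTER_CUBIC))
E
```

```text
time: 5.7
tool_pos: [484.5, 126.9, 152.2]
tcp_rot: [179.9, -0.0, -24.8]
ft_force: [0.2, -1.3, 9.1]
finger_gap: -0.1
grip_force: 3.8
```

View pics/side2.png

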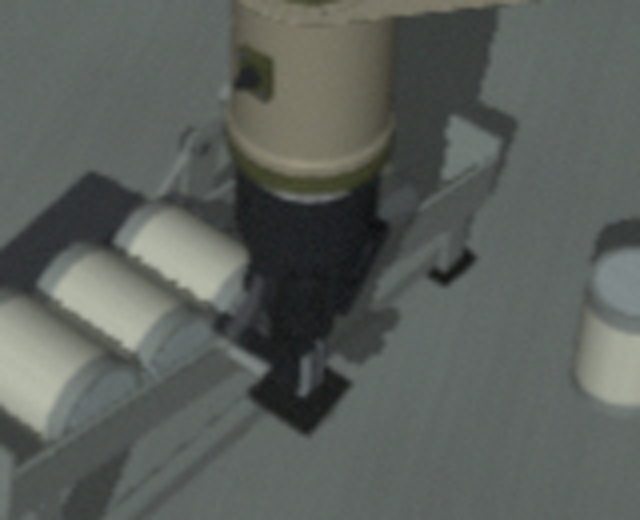

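The pedal is nearly down at crop (302,392), with the fingers on it. Tins 2–4 are held back by the rod. I'll go on to the stop.

```bash
python3 -m handwheel '[[-1,0,0,0.2,0,0,0],[-1,0,0,0.2,0,0,0],[-1,0,0,0,0,0,0]]'; python3 -m handwheel '[[-1,0,0,0.2,0,0,0],[-1,0,0,0,0,0,0]]'
python3 - <<'E'
from m import *
for n in('side','top'):
  p=snapshot(n)
  for r in place_of(p,'tin1'):print(n,round(r['conf'],2),np.round(r['location']))
E
```

```text
time: 6.0
tool_pos: [484.9, 127.2, 149.3]
tcp_rot: [-180.0, -0.1, -24.8]
ft_force: [-2.8, -2.7, 11.7]
finger_gap: -0.0
grip_force: 5.3
time: 6.17
tool_pos: [485.1, 127.2, 149.0]
tcp_rot: [-180.0, -0.1, -24.8]
ft_force: [-9.4, -2.7, 25.3]
finger_gap: 0.3
grip_force: 10.9
side 0.92 [625. 169. 142.]
side 0.9 [708. 349.  33.]
side 0.84 [600. 104. 132.]
side 0.78 [ 477. -144.   81.]
side 0.78 [567.  50. 122.]
side 0.65 [854.  44.  31.]
side 0.65 [304. 257.  31.]
top 0.92 [854.  45.  38.]
top 0.79 [302. 252.  29.]
top 0.76 [ 478. -146.   82.]
top 0.75 [569.  52. 117.]
top 0.74 [624. 170. 141.]
top 0.66 [592. 109. 132.]
top 0.63 [710. 352.  36.]
top 0.37 [510. 343.   5.]
```

The pedal is on its stop (force jumped to 25 N), tin 1 is at the end stop, and tin 2 is held. Next I let the pedal up.

```bash
python3 -m handwheel '[[-1,0,0,-0.8,0,0,0],[-1,0,0,-0.8,0,0,0],[-1,0,0,-0.8,0,0,0],[-1,0,0,-0.8,0,0,0],[-1,0,0,-0.8,0,0,0],[-1,0,0,-0.8,0,0,0],[-1,0,0,-1,0,0,0],[-1,0,0,-1,0,0,0],[-1,0,0,-1.2,0,0,0],[-1,0,0,0,0,0,0],[-1,0,0,0,0,0,0],[-1,0,0,0,0,0,0]]';python3 -m handwheel '[[-1,0,0,0,0,0,0],[-1,0,0,0,0,0,0],[-1,0,0,0,0,0,0],[-1,0,0,0,0,0,0],[-1,0,0,0,0,0,0],[-1,0,0,0,0,0,0]]'
python3 - <<'E'
from m import *
for n in('side','top'):
  p=snapshot(n)
  for r in place_of(p,'tin1'):print(n,round(r['conf'],2),np.round(r['location']))
  for r in place_of(p,'pedal'):print(n,round(r['conf'],2),np.round(r['location']))
  if n=='side':cv2.imwrite(f'pics/side3.png',cv2.resize(p['image'][140:270,230:390][:,:,::-1],None,fx=4,fy=4,interpolation=cv2.INTER_CUBIC))
E
```

```text
time: 7.37
tool_pos: [484.1, 127.7, 225.7]
tcp_rot: [180.0, 0.0, -24.8]
ft_force: [1.3, -0.3, -0.3]
finger_gap: 0.1
grip_force: 0.0
time: 7.87
tool_pos: [484.3, 127.5, 226.2]
tcp_rot: [180.0, 0.0, -24.8]
ft_force: [-0.6, 0.5, 0.4]
finger_gap: -0.1
grip_force: 0.0
side 0.95 [600. 124. 136.]
side 0.84 [712. 352.  33.]
side 0.8 [ 476. -142.   81.]
side 0.78 [855.  46.  33.]
side 0.77 [574.  59. 123.]
side 0.69 [543.   5. 109.]
side 0.66 [306. 256.  33.]
side 0.72 [480. 124. 196.]
top 0.92 [604. 122. 133.]
top 0.91 [548.   6. 110.]
top 0.87 [301. 254.  29.]
top 0.83 [ 480. -144.   83.]
top 0.77 [571.  64. 123.]
top 0.75 [857.  44.  41.]
top 0.7 [713. 354.  34.]
```

View pics/side3.png

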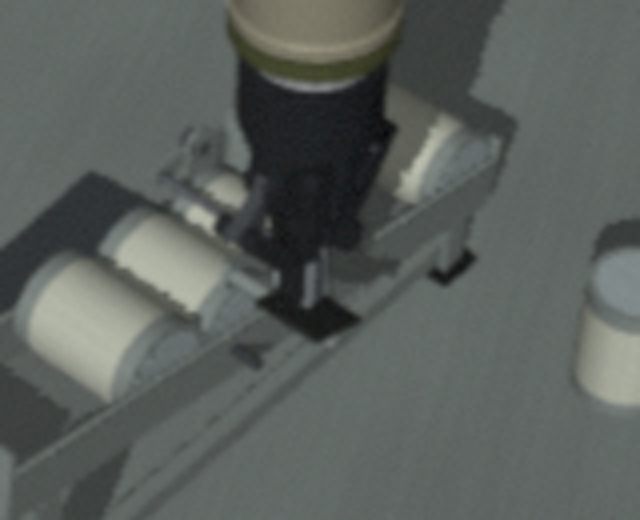

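Tin 1 is at the end stop (crop (425,165)), tin 2 is at the gate (y about -68 mm), and the pedal is back up at (308,313). Second press.

```bash
python3 -m handwheel '[[-1,0,0,0.8,0,0,0],[-1,0,0,0.8,0,0,0],[-1,0,0,0.8,0,0,0],[-1,0,0,0.8,0,0,0],[-1,0,0,0.8,0,0,0],[-1,0,0,0.8,0,0,0],[-1,0,0,0.8,0,0,0],[-1,0,0,0.4,0,0,0],[-1,0,0,0.3,0,0,0],[-1,0,0,0.3,0,0,0],[-1,0,0,0.3,0,0,0],[-1,0,0,0.3,0,0,0]]'; python3 -m handwheel '[[-1,0,0,0.2,0,0,0],[-1,0,0,0.2,0,0,0],[-1,0,0,0.2,0,0,0],[-1,0,0,0,0,0,0],[-1,0,0,0,0,0,0],[-1,0,0,0,0,0,0]]'
python3 - <<'E'
from m import *
for n in('side','top'):
  p=snapshot(n)
  for r in place_of(p,'tin1'):print(n,round(r['conf'],2),np.round(r['location']))
E
```

```text
time: 9.17
tool_pos: [484.6, 127.3, 154.3]
tcp_rot: [180.0, -0.1, -24.8]
ft_force: [-1.8, -3.5, 9.5]
finger_gap: -0.3
grip_force: 4.0
time: 9.67
tool_pos: [484.7, 127.0, 149.3]
tcp_rot: [180.0, -0.1, -24.8]
ft_force: [-4.6, -2.5, 15.8]
finger_gap: -0.2
grip_force: 6.8
side 0.84 [597. 107. 131.]
side 0.8 [569.  46. 121.]
side 0.74 [ 476. -142.   80.]
side 0.74 [851.  46.  32.]
side 0.68 [302. 254.  33.]
side 0.67 [709. 350.  35.]
side 0.52 [505. -84.  93.]
top 0.9 [856.  45.  36.]
top 0.87 [711. 353.  30.]
top 0.76 [564.  53. 122.]
top 0.68 [599. 112. 129.]
top 0.6 [505. -80.  92.]
top 0.59 [303. 254.  28.]
top 0.31 [306. -53.  -3.]
```

Tin 2 is out (y about -164 mm) and tin 3 is held. I'll let the pedal up and retreat.

```bash
python3 -m handwheel '[[-1,0,0,-0.8,0,0,0],[-1,0,0,-0.8,0,0,0],[-1,0,0,-0.8,0,0,0],[-1,0,0,-0.8,0,0,0],[-1,0,0,-0.8,0,0,0],[-1,0,0,-0.8,0,0,0],[-1,0,0,-1,0,0,0],[-1,0,0,-1,0,0,0],[-1,0,0,-1.5,0,0,0],[-1,0,0,-2,0,0,0],[-1,0,0,-2,0,0,0],[-1,0,0,-2,0,0,0]]';python3 -m handwheel '[[-1,0,0,-2,0,0,0],[-1,0,0,-1,0,0,0],[-1,0,0,0,0,0,0],[-1,0,0,0,0,0,0],[-1,0,0,0,0,0,0],[-1,0,0,0,0,0,0],[-1,0,0,0,0,0,0],[-1,0,0,0,0,0,0],[-1,0,0,0,0,0,0],[-1,0,0,0,0,0,0],[-1,0,0,0,0,0,0],[-1,0,0,0,0,0,0]]'
python3 - <<'E'
from m import *
for n in('side','top'):
  p=snapshot(n)
  for q in('tin1','pedal','spare_tin','bowl'):
    for r in place_of(p,q):print(n,q,round(r['conf'],2),np.round(r['location']))
  if n=='side':cv2.imwrite(f'pics/side4.png',cv2.resize(p['image'][140:270,200:390][:,:,::-1],None,fx=4,fy=4,interpolation=cv2.INTER_CUBIC))
E
```

```text
time: 10.87
tool_pos: [483.9, 127.7, 291.6]
tcp_rot: [180.0, 0.1, -24.8]
ft_force: [0.6, -0.6, -0.6]
finger_gap: 0.2
grip_force: 0.0
time: 11.87
tool_pos: [484.4, 127.5, 321.3]
tcp_rot: [-180.0, -0.0, -24.8]
ft_force: [0.5, -0.6, 0.2]
finger_gap: -0.1
grip_force: 0.0
side tin1 0.85 [503. -84.  94.]
side tin1 0.83 [570.  61. 122.]
side tin1 0.74 [549.   2. 110.]
side tin1 0.66 [ 477. -145.   80.]
side tin1 0.65 [711. 352.  32.]
side tin1 0.58 [306. 257.  32.]
side pedal 0.98 [483. 123. 198.]
side spare_tin 0.97 [308. -49.  -1.]
side bowl 0.81 [506. 339.   1.]
top tin1 0.86 [544.   4. 114.]
top tin1 0.84 [711. 354.  36.]
top tin1 0.7 [ 478. -144.   80.]
top tin1 0.7 [577.  65. 120.]
top tin1 0.64 [857.  46.  37.]
top tin1 0.63 [302. 254.  26.]
top tin1 0.6 [508. -84.  90.]
top pedal 0.21 [310. -52.  -2.]
top spare_tin 0.89 [310. -53.  -3.]
top bowl 0.22 [759. 164.  -2.]
```

View pics/side4.png

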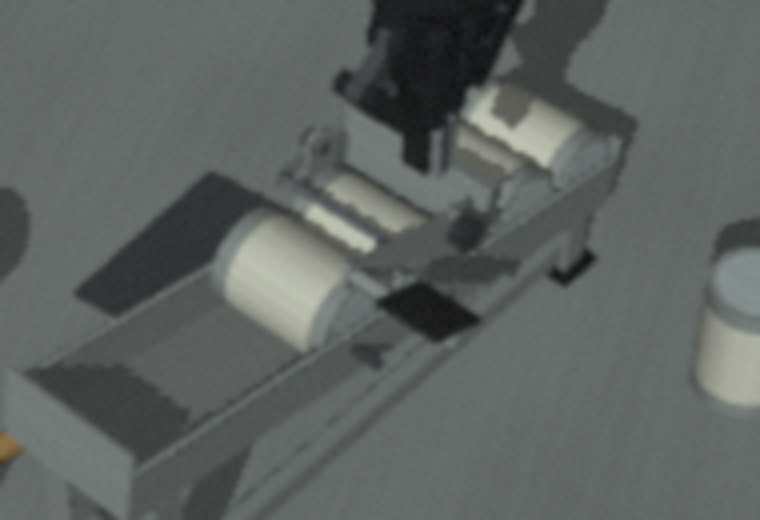

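Two tins lie below the gate ((540,125) and (490,160)). Tin 3 is behind the gate at (370,210) and tin 4 at (290,275). The pedal is up at (430,312) and the arm is clear.

```bash
python3 -c "from bench import *;print(hand_in())"
```

```text
the job is handed in; nothing more can be done
None
```

The job is handed in: two tins are at the end stop, tins 3 and 4 are waiting behind the shut gate, and the pedal is up with the arm clear, all confirmed in the last pictures; no verdict came back.

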